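# Back off the press's air regulator

## Robot

A 6-joint arm with a two-finger parallel gripper is mounted at the origin on the work surface. World frame = base frame: x ahead of the robot, y to its left, z up, the work surface at z = 0. Lengths are in m, angles in rad, forces in N, time in s.
With the tool pointing down it reaches from about 0.25 to 0.725 m from the base axis. Payload 4 kg.
Tool frame: the origin (TCP) lies on the centre line of the jaws, within the pads' length; the fingertips stand r.tcp_to_tips ahead of it and the grasp point (between the pads) lies 11 mm behind it (r.tcp_to_tips is the distance from the TCP to the fingertips, in m); z points along the fingers, y is the line along which they close (so a half turn about z gives the same grasp; the last joint's range is limited). The gripper opens to 85 mm and grips with 20 to 120 N. Pads are 22 mm wide; open, the fingers measure 114 mm over their backs; the gripper's body (76 mm by 85 mm) begins 54 mm behind the grasp point. The pads swing forward as they close: fully open they stand 13 mm farther back than shut.
Start: joints at [-1.267, 0.241, 0.005, 1.335, 0, 1.571], TCP at [0.15, -0.477, 0.239] pointing down, gripper open.
Joint ranges: [-2.72, 2.72], [-1.05, 1.87], [-1.09, 1.28], [-1.99, 2.15], [-1.42, 1.44], [-3.14, 3.14]. Speed limits (rad/s): [2.79, 2.79, 3.14, 3.14, 3.14, 3.14].

## Interface

Orientations are given as [roll, pitch, yaw] about the fixed x, y, z axes, in that order (R = Rz(yaw) Ry(pitch) Rx(roll)).
In Python, from rig import r gives the robot as it stands.
- The arm moves only by the shell command python3 -m crank 'ROWS'. ROWS is JSON, a list of rows, each a list of 3 entries, a list of its own where there are three numbers: the finger opening in m, from 0 to 0.0854, then the shift along the tool's x, y, z in m, then the turn, a rotation vector about the tool's x, y, z in rad. A call has 1 to 20 rows; each row is the pose to reach, as a shift and turn from the pose commanded when the call began, along the tool's axes at that moment; what a row does not reach only later rows make up. A row lasts 1/10 s, in which the tool goes at most 50 mm and 8.59 degrees, less where a joint would pass 70% of its speed; a pose out of reach is approached as far as the arm can. A call with a gripper value outside its range is refused whole. The fingers move at their own pace and stop on an object; the grip force is fixed at half the most. Time passes only in rows, so rows that repeat a pose let the fingers close. It gives the time, the measured TCP pose, the force, the opening and the grip force at its end, in the units of the state.
- r.observe(): the state, without advancing time (a new reading comes with each control period).
- r.read_camera(name): name is "scene" or "top"; returns the picture (384x512x3 uint8, red, green, blue); there is no depth.
- r.calibration(name): a dict with "fx", "fy", "cx", "cy" (pixels), "R" (3x3) and "t" (3): a world point X has camera coordinates R X + t. Camera axes: x right, y down, z forward; pixel columns grow to the right and rows downward; lengths in m; the calibration is good to about 2 mm. A picture is of the moment at which its call begins. calibration takes no time and is no camera call.
- r.close_job(): hands the job in; it is judged then, once.
The state is a dict: "t": time; "joint_pos": joint angles; "qvel": joint speeds; "effort": joint torques, N m; "eef_pos": TCP position; "tcp_rot": TCP orientation; "force": force on the tool from outside, world axes, zero at the start; "torque": the same for the moment, N m; "gripper_width": finger opening in m; "grip_force": force on a finger pad.
Only numpy, scipy, OpenCV 4.12 (cv2) and the standard library are available. Lean on these libraries where they do the work, as an engineer would, in place of code of your own. Each camera call takes 0.05 s, during which the arm holds its last target. There are 200 camera calls.

## Task

Take the air supply off the press: turn the regulator's knob - the one with the straight bar grip, on the fitting with the round pressure gauge beside it - fully anticlockwise (seen from above) to its end stop, then let go. Leave the flow valve's round knob and the hand lever as they are.

Things in the scene. Friction and masses are not known exactly. Their poses are not given: they have to be found in the camera images.
- regulator_knob_grip (a point): On the regulator knob's vertical axis, at the height to grip, 112 mm above the work surface. Black disc 60 mm across, 8 mm high, carrying an upright bar 57 long, 14 wide, 32 high; its top is 7 mm above this point, the disc 23 mm and an aluminium dial plate (84 across) 31 mm below. Turns with the knob: x along the bar, z up, white line on the -x half. A face-up gauge (58 across, 54 high) stands 80 mm aside.
- regulator_knob (a joint): Knob angle in rad, growing clockwise seen from above: 0 is the anticlockwise end stop (air off), 2.4 the other stop. At 0 the bar's white line points at the long thick black mark on the dial plate and the bar is square to the direction of the gauge. Starts 0.6 to 1.25 from the anticlockwise stop; light friction (0.06 N m), no spring, stays where left.
- flow_mark (a point): End of the white line on the flow valve's knob, a plain round black knob 36 mm across, 26 mm high, on a like aluminium fitting and dial plate (top of plate 81 mm up) but with no gauge and no bar. The point is on top, 14 mm from the knob's axis, 107 mm above the work surface. Not to be turned.
- valve_lever_tip (a point): Centre of the black ball (26 mm across) at the tip of the hand lever, a steel rod 80 mm long on an aluminium block bolted down beyond the two fittings; it must not be swung.
Mind the look-alikes: they are no part of the job. What is shaped like the part that bears regulator_knob_grip but green, orange or purple is not meant.

How it is judged:
By the outcome, as a careful person would: the job done as asked, in the order asked, and still so for the second after the job is handed in, with the robot touching nothing.
It also fails if it takes over 32 s, if anything falls off the work surface, if the arm or the gripper's body presses on something with over 40 N, if the wrist force passes 120 N, or if a joint passes its speed limit or range.

## Working session

There is one attempt and no reset: what is moved stays moved. The work goes in short steps, Python scripts to look and compute and a shell command to move; the robot and the scene stay as the last step left them, time stands still between calls to the robot, and variables do not carry over. Pictures are saved under pics/ and viewed, at most 10 in all, crops included, and the job is handed in when it is done.

```bash
mkdir -p pics
python3 - <<'E'
from rig import r
import cv2,numpy as np
for n in("top","scene"):
    im=r.read_camera(n); cv2.imwrite(f"pics/{n}0.png",cv2.resize(im[:,:,::-1],None,fx=1.5,fy=1.5,interpolation=cv2.INTER_CUBIC)); np.save(f"{n}0.npy",im)
    c=r.calibration(n); print(n,c)
print(r.tcp_to_tips,r.observe())
E
```

```text
top {'fx': 490.7964429759129, 'fy': 490.7964429759129, 'cx': 252.96254145668652, 'cy': 195.28242024726194, 'R': array([[ 0.02653148, -0.9995924 ,  0.01054143],
       [-0.99144427, -0.02766049, -0.12756627],
       [ 0.12780585, -0.00706672, -0.99177403]]), 't': array([-0.12276544,  0.55702572,  1.43329455])}
scene {'fx': 384.01204592735087, 'fy': 384.01204592735087, 'cx': 254.8577165986197, 'cy': 191.40793775336513, 'R': array([[-0.68646145,  0.72715307,  0.00436984],
       [ 0.56356301,  0.53580433, -0.62873719],
       [-0.45952955, -0.42914116, -0.77760559]]), 't': array([ 0.43980663, -0.20273292,  1.38371862])}
0.008 {'t': 0.1, 'joint_pos': array([-1.26698014e+00,  2.41363699e-01,  3.86489793e-03,  1.33521596e+00,
        2.36626946e-05,  1.57077986e+00]), 'qvel': array([ 0.00066818, -0.00087661,  0.00067364,  0.00014268,  0.00061048,
        0.00031834]), 'effort': array([-5.10485079e-04, -3.73138726e+01,  2.53010345e+01,  1.08510713e-02,
        1.00986406e-05,  2.87795835e-06]), 'eef_pos': array([ 0.14942277, -0.47656997,  0.23849123]), 'tcp_rot': array([-3.13967422e+00, -2.36942493e-05,  3.03832611e-01]), 'force': array([ 0.04655459,  0.11703482, -0.66420786]), 'torque': array([-0.01770297, -0.03723178,  0.04023561]), 'grip_force': 0.0, 'gripper_width': 0.08537267001398981}
```

View pics/top0.png

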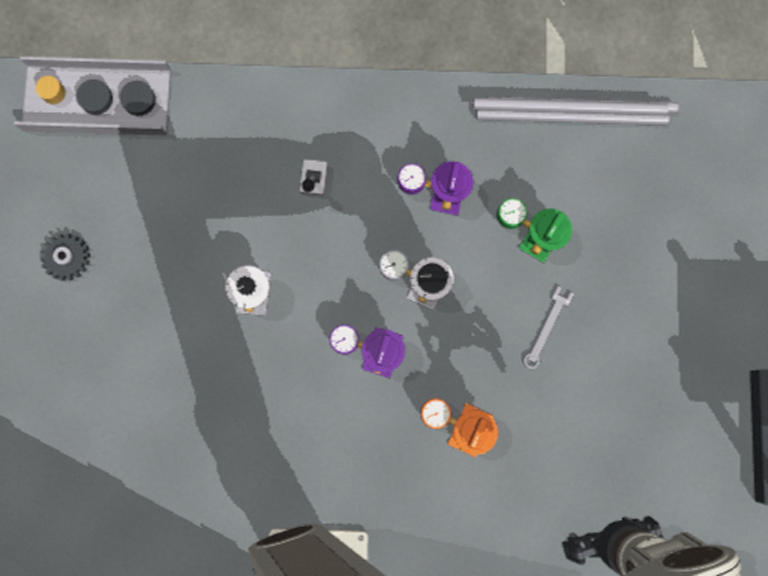

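View pics/scene0.png

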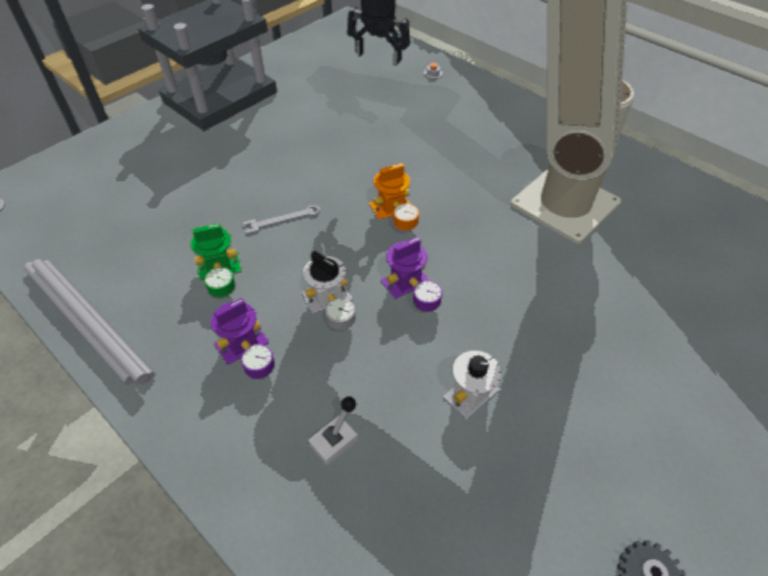

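The top view shows five bar-grip regulators: purple (452,183) and (383,351), green (549,230), orange (474,432), and black on aluminium (432,278). The black one has its gauge at (394,265). It fits the description because it is black, with an aluminium dial and a round gauge. The flow valve is at (247,287) and the lever ball at (308,185). I'll enlarge the black one to confirm.

```bash
cat > h.py <<'E'
import numpy as np
from rig import r
def ray(cam,u,v,z):
    c=r.calibration(cam); R=c["R"]; o=-R.T@c["t"]
    d=R.T@np.array([(u-c["cx"])/c["fx"],(v-c["cy"])/c["fy"],1]); return (o+d*(z-o[2])/d[2])
def proj(cam,X):
    c=r.calibration(cam); p=c["R"]@np.array(X)+c["t"]; return np.array([c["fx"]*p[0]/p[2]+c["cx"],c["fy"]*p[1]/p[2]+c["cy"]])
E
python3 - <<'E'
from h import *
import cv2
t=np.load("top0.npy");s=np.load("scene0.npy")
a=cv2.resize(t[160:210,250:310,::-1],(480,400),interpolation=cv2.INTER_CUBIC)
b=cv2.resize(s[160:225,190:245,::-1],(320,378),interpolation=cv2.INTER_CUBIC)
o=np.zeros((400,800,3),np.uint8);o[:,:480]=a;o[:378,480:]=b;cv2.imwrite("pics/crop1.png",o)
for n,u,v,z in(("knob",432,278,.089),("gauge",394,265,.06),("purpleN",452,183,.1),("purpleS",383,351,.1),("orange",474,432,.1),("green",549,230,.1),("flow",247,287,.107)):
    print(n,ray("top",u/1.5,v/1.5,z).round(3))
E
```

```text
knob [ 0.585 -0.208  0.089]
gauge [ 0.613 -0.135  0.06 ]
purpleN [ 0.772 -0.243  0.1  ]
purpleS [ 0.442 -0.117  0.1  ]
orange [ 0.295 -0.29   0.1  ]
green [ 0.684 -0.432  0.1  ]
flow [0.555 0.145 0.107]
```

View pics/crop1.png

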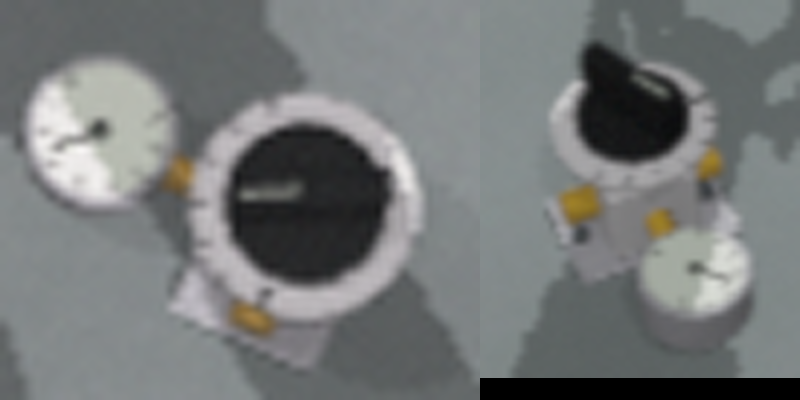

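The crop confirms the black bar-grip knob on the aluminium dial, with its gauge beside it. In the top crop (8x) the dial centre is at about (307,207), the white line runs (240,194)–(300,188) and the thick mark is at (265,297). So the knob has roughly 60° to go anticlockwise. Next I measure it more precisely.

Run:
```python
from h import *
import cv2
ang=lambda d:np.degrees(np.arctan2(d[1],d[0])).round(1)
for cam,(x0,x1,y0,y1) in(("top",(276,302,172,199)),("scene",(200,232,166,195))):
    g=np.load(cam+"0.npy")[y0:y1,x0:x1].max(2)
    big=cv2.resize(g,None,fx=8,fy=8,interpolation=cv2.INTER_CUBIC)
    m=(big<75).astype(np.uint8)
    n,l,st,ce=cv2.connectedComponentsWithStats(m); k=1+np.argmax(st[1:,4])
    cs,_=cv2.findContours((l==k).astype(np.uint8),0,2); hull=cv2.convexHull(max(cs,key=cv2.contourArea))
    f=np.zeros_like(m);cv2.fillPoly(f,[hull],1); f=cv2.erode(f,np.ones((9,9)))
    w=((big>95)&(f>0)); ys,xs=np.nonzero(w); print(cam,"white n",len(xs),"black",st[k])
    if len(xs)>5:
        P=np.array([ray(cam,x0+(x+.5)/8-.5,y0+(y+.5)/8-.5,.119)[:2] for x,y in zip(xs,ys)])
        mu=P.mean(0);_,_,V=np.linalg.svd(P-mu,full_matrices=False);pr=(P-mu)@V[0]
        print(" line mean",mu.round(4),"ang",ang(V[0]),"ends",(mu+V[0]*pr.min()).round(4),(mu+V[0]*pr.max()).round(4))
    if cam=="top":
        (c,ax,a)=cv2.fitEllipse(hull); c=(x0+(c[0]+.5)/8-.5,y0+(c[1]+.5)/8-.5); print(" disc ellipse",c,ax,ray(cam,*c,.087).round(4))
dc=ray("top",250+306.5/8-.5,160+206.5/8-.5,.081);mk=ray("top",250+265/8-.5,160+297/8-.5,.081)
ga=ray("top",250+100/8-.5,160+130/8-.5,.054)
print("dial",dc.round(4),"mark ang",ang(mk-dc),"gauge ang",ang(ga-dc),np.hypot(*(ga-dc)[:2]))
print("scene gauge",ray("scene",190+(694-480)/5.82-.5,160+268/5.82-.5,.054).round(4))
```

```text
top white n 324 black [   20    29   162   158 18549]
 line mean [ 0.5848 -0.1908] ang 94.6 ends [ 0.5855 -0.2003] [ 0.5841 -0.1822]
 disc ellipse (287.963303565979, 184.93398189544678) (155.5033721923828, 161.7409210205078) [ 0.5867 -0.2079  0.087 ]
scene white n 204 black [   54     9   152   166 17179]
 line mean [ 0.595  -0.1985] ang 131.7 ends [ 0.6114 -0.2169] [ 0.5848 -0.1871]
dial [ 0.5865 -0.2079  0.081 ] mark ang 156.7 gauge ang 67.8 0.08119851586616386
scene gauge [ 0.6201 -0.1339  0.054 ]
```

```bash
python3 -m crank '[[0.085,[0.05,-0.01,0],[0,0,-0.1]],[0.085,[0.1,-0.02,0],[0,0,-0.2]],[0.085,[0.1,-0.02,0],[0,0,-0.2]]]'; python3 -c "
from rig import r;o=r.observe();print(o['joint_pos'],o['tcp_rot'])"
```

```text
t: 0.4
eef_pos: [0.2427, -0.4255, 0.2388]
tcp_rot: [-3.14, -0.002, 0.512]
force: [0.4, -0.0, -0.9]
gripper_width: 0.0851
grip_force: 0.0
[-1.05365434  0.22160287 -0.02091292  1.32951712  0.00192885  1.57635164] [-3.14034537e+00 -1.92195242e-03  5.11584286e-01]
```

```bash
python3 -m crank '[[0.085,[0.05,0,0],[0,0,-0.15]],[0.085,[0.1,-0.005,0],[0,0,-0.3]],[0.085,[0.15,-0.01,0.02],[0,0,-0.45]],[0.085,[0.2,-0.015,0.03],[0,0,-0.6]],[0.085,[0.25,-0.02,0.04],[0,0,-0.75]],[0.085,[0.3,-0.02,0.05],[0,0,-0.9]],[0.085,[0.35,-0.025,0.06],[0,0,-1.05]],[0.085,[0.4,-0.025,0.06],[0,0,-1.154]],[0.085,[0.41,-0.025,0.06],[0,0,-1.154]],[0.085,[0.41,-0.025,0.06],[0,0,-1.154]],[0.085,[0.41,-0.025,0.06],[0,0,-1.154]],[0.085,[0.41,-0.025,0.06],[0,0,-1.154]]]'
python3 - <<'E'
from rig import r
import cv2
print(r.observe()['joint_pos'])
im=r.read_camera("scene"); cv2.imwrite("pics/s2.png",cv2.resize(im[120:260,140:330,::-1],(760,560),interpolation=cv2.INTER_CUBIC))
E
```

```text
t: 1.6
eef_pos: [0.5848, -0.2092, 0.1791]
tcp_rot: [-3.14, -0.0, 1.656]
force: [0.2, 1.1, -0.3]
gripper_width: 0.085
grip_force: 0.0
[-3.43440065e-01  5.11992093e-01  2.47170100e-01  1.30713185e+00
 -3.88043514e-04  1.14211952e+00]
```

View pics/s2.png

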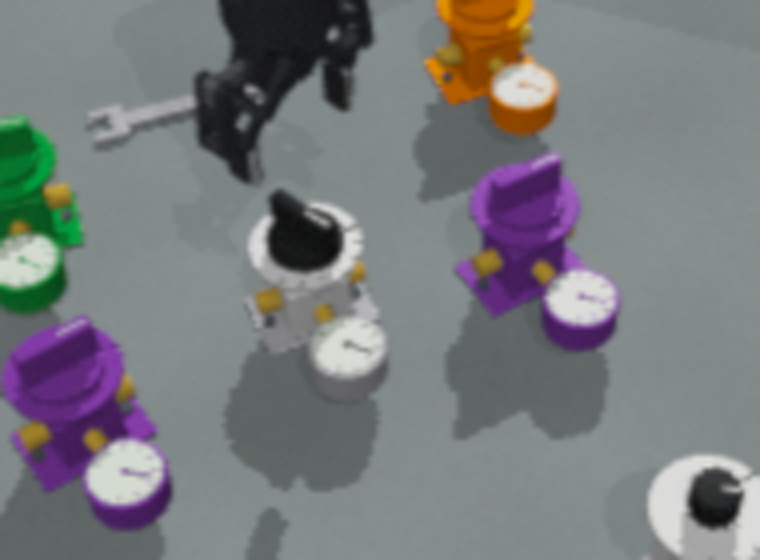

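The open fingers, at crop (240,170) and (340,100), straddle the black bar at (305,225) from above. Going down and closing.

```bash
python3 -m crank '[[0.085,[0.001,0.001,0.03],[0,0,0]],[0.085,[0.001,0.001,0.055],[0,0,0]],[0.085,[0.001,0.001,0.07],[0,0,0]],[0.085,[0.001,0.001,0.076],[0,0,0]],[0.085,[0.001,0.001,0.076],[0,0,0]],[0.06,[0.001,0.001,0.076],[0,0,0]],[0.04,[0.001,0.001,0.076],[0,0,0]],[0.02,[0.001,0.001,0.076],[0,0,0]],[0.005,[0.001,0.001,0.076],[0,0,0]],[0.005,[0.001,0.001,0.076],[0,0,0]],[0.005,[0.001,0.001,0.076],[0,0,0]],[0.005,[0.001,0.001,0.076],[0,0,0]]]'
```

```text
t: 2.85
eef_pos: [0.5873, -0.2072, 0.1039]
tcp_rot: [3.141, 0.0, 1.658]
force: [0.6, 0.6, 3.3]
gripper_width: 0.0126
grip_force: 60.2
```

```bash
python3 -m crank '[[0.005,[0,0,0],[0,0,-0.1]],[0.005,[0,0,0],[0,0,-0.2]],[0.005,[0,0,0],[0,0,-0.3]],[0.005,[0,0,0],[0,0,-0.4]],[0.005,[0,0,0],[0,0,-0.5]],[0.005,[0,0,0],[0,0,-0.6]],[0.005,[0,0,0],[0,0,-0.7]],[0.005,[0,0,0],[0,0,-0.8]],[0.005,[0,0,0],[0,0,-0.9]],[0.005,[0,0,0],[0,0,-0.96]],[0.005,[0,0,0],[0,0,-1.0]],[0.005,[0,0,0],[0,0,-1.0]],[0.005,[0,0,0],[0,0,-1.0]]]'; python3 -c "
from rig import r;o=r.observe();print(o['tcp_rot'],o['torque'],o['effort'],o['joint_pos'])"
```

```text
t: 4.15
eef_pos: [0.5876, -0.2071, 0.1039]
tcp_rot: [3.141, 0.001, 2.657]
force: [0.1, 1.0, 3.6]
gripper_width: 0.0126
grip_force: 60.3
[3.14085705e+00 1.38323548e-03 2.65741382e+00] [ 0.25876078 -0.17288943  0.04493921] [ -0.99817012 -47.86424875  21.96905673   0.15200921  -0.42015133
   0.04924987] [-3.39066627e-01  5.63990219e-01  1.31436432e-01  1.13676747e+00
  5.27854703e-04  1.45112090e-01]
```

```bash
for i in 1; do python3 -m crank '[[0.005,[0,0,0],[0,0,-0.03]],[0.005,[0,0,0],[0,0,-0.06]],[0.005,[0,0,0],[0,0,-0.08]],[0.005,[0,0,0],[0,0,-0.08]],[0.005,[0,0,0],[0,0,-0.08]]]'; done; python3 -c "
from rig import r;o=r.observe();print(o['tcp_rot'],o['torque'],o['effort'][5],o['joint_pos'][5])"
```

```text
t: 4.65
eef_pos: [0.5876, -0.207, 0.1039]
tcp_rot: [3.141, 0.001, 2.739]
force: [2.2, 0.9, 4.6]
gripper_width: 0.0131
grip_force: 60.6
[3.14085364e+00 1.39751053e-03 2.73932303e+00] [ 0.35782062 -0.25544816  0.08448066] 0.05709165707230568 0.06318249929332866
```

```bash
python3 -m crank '[[0.005,[0,0,0],[0,0,-0.03]],[0.005,[0,0,0],[0,0,-0.05]],[0.005,[0,0,0],[0,0,-0.05]],[0.005,[0,0,0],[0,0,-0.05]]]'; python3 -c "
from rig import r;o=r.observe();print(o['tcp_rot'],o['torque'],o['effort'][5],o['joint_pos'][5])"
```

```text
t: 5.05
eef_pos: [0.5876, -0.207, 0.1039]
tcp_rot: [3.14, 0.001, 2.785]
force: [0.9, 2.5, 5.2]
gripper_width: 0.0131
grip_force: 65.9
[3.14017878e+00 1.39765350e-03 2.78533676e+00] [ 0.56756187 -0.33508111 -1.27276132] -1.2820307537913322 0.016803672814466583
```

The torque has jumped to -1.3 N m at yaw of about 2.78, so the stop is reached, where the dial geometry predicted it. Opening and lifting off.

```bash
python3 -m crank '[[0.03,[0,0,0],[0,0,0]],[0.06,[0,0,0],[0,0,0]],[0.085,[0,0,0],[0,0,0]],[0.085,[0,0,0],[0,0,0]],[0.085,[0,0,0],[0,0,0]],[0.085,[0,0,0],[0,0,0]],[0.085,[0,0,-0.02],[0,0,0]],[0.085,[0,0,-0.05],[0,0,0]],[0.085,[0,0,-0.09],[0,0,0]],[0.085,[0.03,0,-0.13],[0,0,0]],[0.085,[0.08,0,-0.14],[0,0,0]],[0.085,[0.13,0,-0.14],[0,0,0]],[0.085,[0.18,0,-0.14],[0,0,0]],[0.085,[0.2,0,-0.14],[0,0,0]],[0.085,[0.2,0,-0.14],[0,0,0]],[0.085,[0.2,0,-0.14],[0,0,0]]]'
python3 - <<'E'
from rig import r
import cv2,numpy as np
t=r.read_camera("top");s=r.read_camera("scene")
o=np.zeros((400,800,3),np.uint8);o[:,:480]=cv2.resize(t[160:210,250:310,::-1],(480,400),interpolation=cv2.INTER_CUBIC)
o[:378,480:]=cv2.resize(s[160:225,190:245,::-1],(320,378),interpolation=cv2.INTER_CUBIC);cv2.imwrite("pics/end1.png",o)
E
```

```text
t: 6.65
eef_pos: [0.3999, -0.1381, 0.244]
tcp_rot: [-3.142, 0.003, 2.788]
force: [-0.3, 0.9, 0.7]
gripper_width: 0.0849
grip_force: 0.0
```

View pics/end1.png

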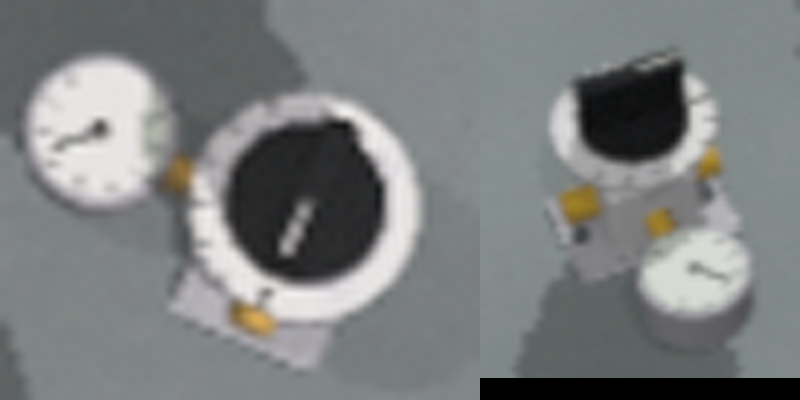

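In the top crop, the white line (305,205)–(287,252) now points at the thick mark at (265,297), and the bar is square to the gauge. The gripper is well clear, so I'm handing in.

```bash
python3 -c "
from rig import r;print(r.close_job())"
```

```text
the job is handed in; nothing more can be done
None
```

I turned the black regulator knob fully anticlockwise to its end stop (torque rise felt, white line on the thick mark) and let go. The arm never went near the flow valve or the lever, and the job was handed in at about 7 s.

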